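# Nest the washed baking moulds on their boards

## Robot

A 7-joint arm with a two-finger parallel gripper is mounted at the origin on a cart in front of the work surface, level with it; the furniture and walls round the work are solid. World frame = base frame: x ahead of the robot, y to its left, z up, the work surface at z = 0. Lengths are in m, angles in rad, forces in N, time in s.
With the tool pointing down it reaches from about 0.425 to 1.025 m from the base axis. Payload 9.4 kg.
Tool frame: the origin (TCP) lies midway between the tips of the shut fingers; the grasp point (between the pads) lies 19 mm behind it; z points along the fingers, y is the direction in which the jaws open and shut (so a half turn about z gives the same grasp; the last joint's range is limited). The gripper opens to 85 mm and grips with 20 to 120 N. Pads are 22 mm wide; open, the fingers measure 114 mm over their backs; the gripper's body (76 mm by 85 mm) begins 54 mm behind the grasp point. The pads swing forward as they close: fully open they stand 13 mm farther back than shut.
Start: joints at [-1.373, 0.599, -0.003, 1.599, 0.002, 0.943, -0.08], TCP at [0.197, 0.698, 0.231] pointing down, gripper open.
Joint ranges: [-2.57, 2.57], [-0.35, 1.97], [-1.29, 1.29], [0.11, 2.56], [-1.05, 4.19], [0.11, 1.86], [-2.63, 2.63]. Speed limits (rad/s): [2.22, 2.22, 3.01, 3.01, 3.14, 3.14, 3.14].

## Interface

Orientations are given as a 3x3 rotation matrix whose columns are the frame's x, y, z axes.
In Python, from bench import get_state, camera, sign_off gives the robot as it stands.
- The arm moves only by the shell command python3 -m creep 'ROWS' [OPENING] [FORCE]. ROWS is JSON, a list of rows, each a list of 2 entries, a list of its own where there are three numbers: the shift along the tool's x, y, z in m, then the turn, a rotation vector about the tool's x, y, z in rad. In form: [[[x, y, z], [rx, ry, rz]], ...]. A call has exactly 10 rows; each row is the pose to reach, as a shift and turn from the pose commanded when the call began, along the tool's axes at that moment; what a row does not reach only later rows make up. A row lasts 1/10 s, in which the tool goes at most 50 mm and 8.59 degrees, less where a joint would pass 70% of its speed; a pose out of reach is approached as far as the arm can. A call with a gripper value outside its range is refused whole. OPENING is the closure, from -1 (fully open) to 1 (shut), so that 0 is half open, set as the call begins (- or left out, the last holds). The fingers move at their own pace and stop on an object; FORCE is the grip in N (left out, the last holds). Time passes only in rows, so rows that repeat a pose let the fingers close, or fill a call up. It gives the time, the measured TCP pose, the force and the opening at its end, in the units of the state.
- get_state(): the state, without advancing time (a new reading comes with each control period).
- camera(name): name is "side" or "top" or "wrist"; returns a dict with "color" (400x640x3 uint8, red, green, blue), "depth" (400x640 float32, m along the optical axis (not along the pixel's ray), 0 where there is no reading), "fovy" (degrees; the focal length in pixels is half the picture's height over the tangent of half this angle, whatever the lens; pixels are square), "cx", "cy" (the principal point, pixels), "R" (3x3) and "t" (3): a world point X has camera coordinates R X + t. Camera axes: x right, y down, z forward; pixel columns grow to the right and rows downward; lengths in m; the calibration is good to about 2 mm. A picture is of the moment at which its call begins.
- sign_off(): hands the job in, once; it reports no verdict.
The state is a dict: "clock": time; "joint_pos": joint angles; "joint_vel": joint speeds; "tau": joint torques, N m; "ee_pos": TCP position; "orientation": TCP orientation; "wrist_force": force on the tool from outside, world axes, zero at the start; "ft_torque": the same for the moment, N m; "grip_width": finger opening in m.
Only numpy, scipy, OpenCV 4.12 (cv2) and the standard library are available. Lean on these libraries where they do the work, as an engineer would, in place of code of your own. Each camera call takes 0.05 s, during which the arm holds its last target.

## Task

Put the washed baking moulds away as two nests, every mould mouth down as it stands now: in the middle of the round board set the smallest round mould, cover it with the middle one and cover that with the largest; in the middle of the square board set the small square mould and cover it with the large one. Each mould must end sitting flat on its board, and the muffin and the salt shaker must stay where they stand.

Things in the scene. Friction and masses are not known exactly. Their poses are not given: they have to be found in the camera images.
- round_small: Aluminium round pudding mould, a plain cup standing mouth down, closed flat end up (the smallest of three). Outside diameter 43 mm at the mouth tapering to 38 mm at the closed end, 38 mm high, wall 2.5 mm, end 3 mm thick, hollow inside. Origin: centre of the mouth, at its underside; z up through the closed end; x, y arbitrary as it is round.
- round_medium: Aluminium round pudding mould, a plain cup standing mouth down, closed flat end up (the middle one of three). Outside diameter 56 mm at the mouth tapering to 50 mm at the closed end, 52 mm high, wall 2.5 mm, end 3 mm thick, hollow inside. Origin: centre of the mouth, at its underside; z up through the closed end; x, y arbitrary as it is round.
- round_large: Aluminium round pudding mould, a plain cup standing mouth down, closed flat end up (the largest of three). Outside diameter 68 mm at the mouth tapering to 62 mm at the closed end, 66 mm high, wall 2.5 mm, end 3 mm thick, hollow inside. Origin: centre of the mouth, at its underside; z up through the closed end; x, y arbitrary as it is round.
- square_small: Aluminium square cake mould standing mouth down, closed flat end up (the smaller of two). Outside 40 x 40 mm with straight sides, 36 mm high, wall 2.5 mm, end 3 mm thick, hollow inside. Origin: centre of the mouth, at its underside; z up through the closed end; x and y square to its sides.
- square_large: Aluminium square cake mould standing mouth down, closed flat end up (the larger of two). Outside 58 x 58 mm with straight sides, 52 mm high, wall 2.5 mm, end 3 mm thick, hollow inside. Origin: centre of the mouth, at its underside; z up through the closed end; x and y square to its sides.
- round_board: Round light-wood board, 104 mm diameter, 12 mm thick, fixed, flat top with a thin dark ring near the edge. Origin: centre of its underside, on the worktop; its top lies 12 mm above the origin. z up.
- square_board: Square light-wood board, 100 x 100 mm, 12 mm thick, fixed, flat top with a thin dark square line near the edge. Origin: centre of its underside, on the worktop; its top lies 12 mm above the origin. z up, x and y along its sides.
- muffin: Muffin in a paper case, 85 mm across, 73 mm high, not to be shifted. Origin: centre of its underside.
- salt_shaker: Salt shaker, 44 mm diameter, 90 mm high, not to be shifted. Origin: centre of its underside.
Not all that is in view belongs to the job. Leave any purple look-alike of the square_small alone.

How it is judged:
By the outcome, as a careful person would: the job done as asked, in the order asked, and still so for the second after the job is handed in, with the robot touching nothing.
It also fails if it takes over 112 s, if anything falls off the work surface, if the arm or the gripper's body presses on something with over 40 N, if the wrist force passes 120 N, or if a joint passes its speed limit or range.

## Working session

There is one attempt and no reset: what is moved stays moved. The work goes in short steps, Python scripts to look and compute and a shell command to move; the robot and the scene stay as the last step left them, time stands still between calls to the robot, and variables do not carry over. Pictures are saved under pics/ and viewed, and the job is handed in when it is done.

```bash
mkdir -p pics; ls; python3 - <<'E'
from bench import get_state,camera
import cv2,numpy as np
s=get_state()
for k in s: print(k,np.round(s[k],3).tolist())
for n in ["side","top","wrist"]:
    c=camera(n); cv2.imwrite(f"pics/{n}0.png",c["color"][:,:,::-1])
    np.savez(f"{n}0.npz",**c)
    print(n,c["fovy"],c["cx"],c["cy"],np.round(c["R"],3).tolist(),np.round(c["t"],3).tolist())
E
```

```text
pics
clock 0.0
joint_pos [-1.373, 0.6, -0.003, 1.6, 0.002, 0.943, -0.08]
joint_vel [0.001, -0.001, 0.001, -0.0, -0.001, -0.0, -0.001]
tau [0.0, -77.644, 1.565, -25.802, 0.012, 0.009, 0.0]
ee_pos [0.197, 0.697, 0.23]
orientation [[-0.962, 0.271, -0.0], [0.271, 0.962, -0.002], [-0.0, -0.002, -1.0]]
wrist_force [0.799, 0.663, 0.051]
ft_torque [0.022, -0.035, -0.031]
grip_width 0.085
side 52.0763506839617 316.84713651511623 192.96747921490663 [[0.997, -0.08, 0.005], [-0.042, -0.574, -0.818], [0.068, 0.815, -0.576]] [-0.437, 0.146, 0.796]
top 43.59100382720291 321.63009000168444 205.34641618756575 [[0.02, -1.0, -0.005], [-0.987, -0.019, -0.161], [0.161, 0.008, -0.987]] [0.143, 0.451, 0.953]
wrist 58.193780671011524 316.48721001313135 201.82128326880135 [[0.272, 0.962, -0.0], [0.914, -0.258, 0.313], [0.301, -0.085, -0.95]] [-0.725, -0.038, 0.38]
```

View pics/side0.png

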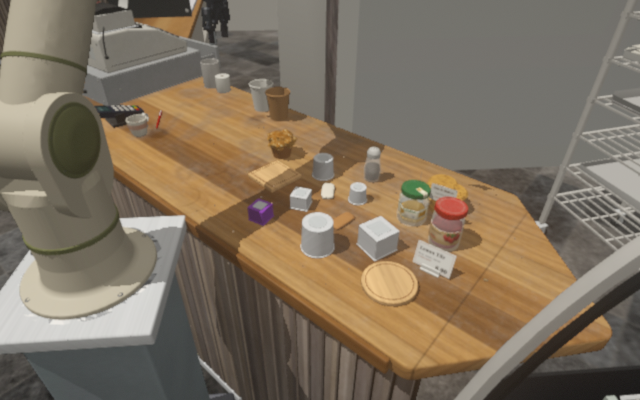

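View pics/top0.png

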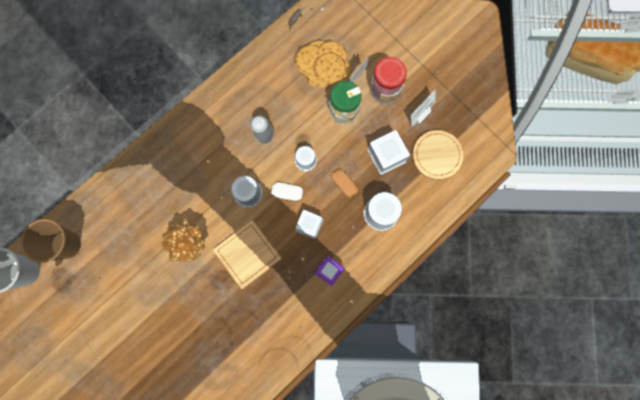

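View pics/wrist0.png

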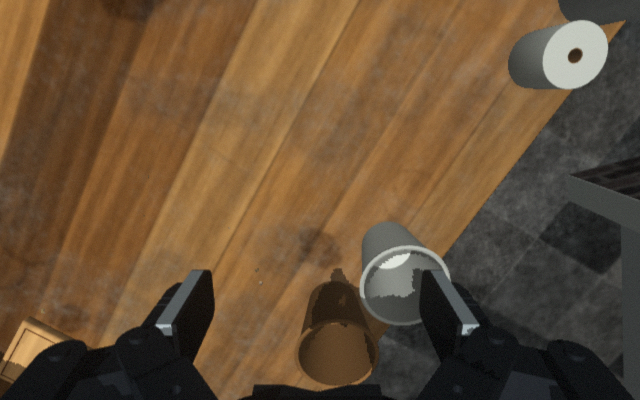

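The top view shows round_large ~(382,211), medium ~(246,191), small ~(306,158), square_large ~(389,151), square_small ~(309,223), a purple look-alike at (329,271), the round board at (438,155) and the square board at (247,255). The muffin is at (184,240) and the salt shaker at (261,127). I'll measure these next.

```bash
cat > h.py <<'E'
import numpy as np,cv2
def K(c):
    f=c["color"].shape[0]/2/np.tan(np.radians(float(c["fovy"]))/2); return f,float(c["cx"]),float(c["cy"])
def plane(c,uv,z):
    f,cx,cy=K(c); uv=np.atleast_2d(uv).astype(float)
    d=np.c_[(uv[:,0]-cx)/f,(uv[:,1]-cy)/f,np.ones(len(uv))]@c["R"]
    o=-c["R"].T@c["t"]; return o+d*((z-o[2])/d[:,2])[:,None]
def cloud(c):
    f,cx,cy=K(c); v,u=np.mgrid[:400,:640]; d=c["depth"]
    return (np.stack([(u-cx)/f*d,(v-cy)/f*d,d],-1)-c["t"])@c["R"]
def proj(c,X):
    f,cx,cy=K(c); p=np.atleast_2d(X)@c["R"].T+c["t"]; return np.c_[f*p[:,0]/p[:,2]+cx,f*p[:,1]/p[:,2]+cy]
E
python3 - <<'E'
from h import *
c=dict(np.load("top0.npz")); P=cloud(c); ok=c["depth"]>0
print("table z",np.median(P[300:330,200:240,2]))
obj={"rl":(382,211,.066),"rm":(246,191,.052),"rs":(306,155,.038),"sl":(389,151,.052),"ss":(309,223,.036),"purple":(329,271,.036),"rb":(438,155,.012),"sb":(247,255,.012),"salt":(261,124,.09),"muffin":(184,240,.073),"eraser":(345,182,.02),"white":(287,191,.02),"green":(345,97,.09),"red":(390,73,.1),"sign":(423,107,.05)}
for n,(u,v,h) in obj.items():
    z=np.median(P[v-2:v+3,u-2:u+3,2]); 
    m=(ok&(abs(P[...,2]-z)<.006)).astype(np.uint8)
    k,l,st,ce=cv2.connectedComponentsWithStats(m); L=l[v,u]; mm=(l==L).astype(np.uint8)
    cn=max(cv2.findContours(mm,0,2)[0],key=cv2.contourArea)[:,0]
    W=plane(c,cn,h)[:,:2].astype(np.float32)*1000
    (cc,r)=cv2.minEnclosingCircle(W); rr=cv2.minAreaRect(W)
    print(n,"z",round(z*1000,1),"circ",np.round(cc,1),round(2*r,1),"rect",np.round(rr[0],1),np.round(rr[1],1),round(rr[2],1), "mean",np.round(plane(c,np.argwhere(mm)[:,::-1],h).mean(0)[:2]*1000,1))
im=cv2.resize(c["color"][60:310,150:490,::-1],None,fx=2.3,fy=2.3,interpolation=cv2.INTER_CUBIC);cv2.imwrite("pics/top_crop.png",im)
E
```

```text
table z -0.0010962435397566868
rl z 65.7 circ [439.9  32.2] 62.7 rect [439.9  32.3] [60.2 61.6] 1.1 mean [439.7  31.9]
rm z 51.8 circ [476.3 305.3] 50.9 rect [476.4 305.2] [49.7 48.5] 47.2 mean [476.  305.3]
rs z 38.5 circ [548.3 188.3] 38.9 rect [548.1 187.8] [37.3 36.2] 1.3 mean [548.5 188.3]
sl z 51.2 circ [561.   20.8] 79.9 rect [561.7  20.5] [58.8 59.1] 28.0 mean [561.7  20.5]
ss z 35.7 circ [413.8 177.6] 54.3 rect [413.3 178. ] [40.  40.1] 68.5 mean [413.3 178. ]
purple z 34.6 circ [321.  134.5] 53.3 rect [321.  135.2] [39.8 39.8] 55.4 mean [320.9 135.2]
rb z 11.8 circ [563.1 -84.1] 104.8 rect [562.7 -83.5] [102.  103.4] 1.1 mean [563.2 -84. ]
sb z 11.1 circ [351.5 301.1] 136.7 rect [351.  300.6] [100.1  99.7] 39.0 mean [350.6 300.6]
salt z 88.2 circ [597.6 276.9] 30.4 rect [597.8 276.8] [27.4 28.8] 83.3 mean [598.3 277.4]
muffin z 68.4 circ [366.7 419.2] 62.4 rect [368.3 414.8] [51.  58.4] 89.2 mean [367.8 417.3]
eraser z 7.3 circ [497.8 108.7] 68.2 rect [495.3 110.6] [66.6 41.1] 47.4 mean [498.  108.5]
white z 8.1 circ [478.5 224. ] 64.7 rect [478.2 223.6] [63.5 30.2] 79.6 mean [478.5 224.3]
green z 84.4 circ [680.  98.] 117.2 rect [680.  107.1] [ 60.4 112.1] 81.2 mean [657.9 109.5]
red z 96.5 circ [701.3  24.7] 64.6 rect [701.7  24.9] [62.1 62.5] 30.0 mean [701.5  25. ]
sign z 33.3 circ [649.1 -47.1] 72.9 rect [649.6 -46.5] [ 6.  72.9] 49.0 mean [649.  -46.5]
```

View pics/top_crop.png

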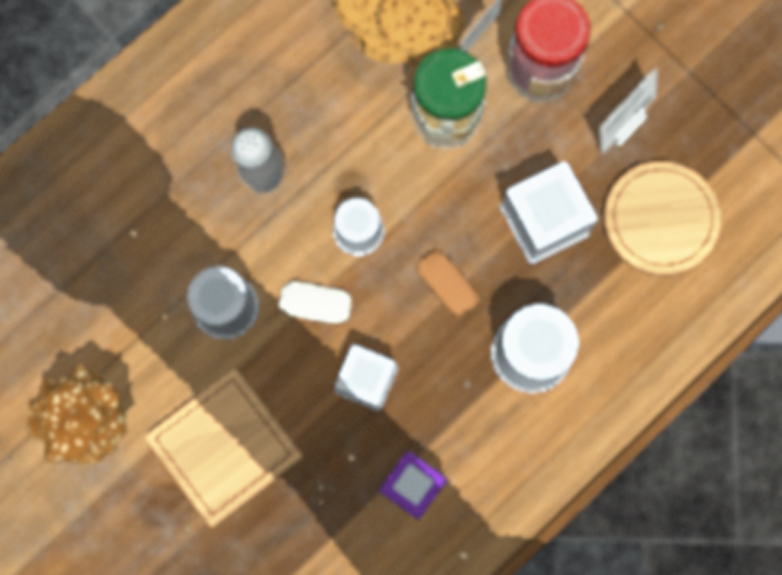

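Every size and top height matches the descriptions to about 1 mm. There are two candidates for square_small: the bare aluminium one at (309,223) and the purple one at (329,271). The enlarged crop confirms the bare one is the mould and the purple one is the look-alike to leave.

My plan is to turn the jaws along world x (tool x=+Y, y=+X, z=−Z), which is radial there, and start with round_small.

```bash
python3 -m creep '[[[-0.02,-0.0165,0],[0,0,0.1]],[[-0.055,-0.046,0],[0,0,0.23]],[[-0.09,-0.075,0],[0,0,0.37]],[[-0.125,-0.104,0],[0,0,0.51]],[[-0.16,-0.133,0],[0,0,0.65]],[[-0.195,-0.162,0],[0,0,0.79]],[[-0.23,-0.191,0],[0,0,0.93]],[[-0.265,-0.22,0],[0,0,1.07]],[[-0.30,-0.249,0],[0,0,1.21]],[[-0.32,-0.266,0],[0,0,1.297]]]' -1 30; python3 -c "
from bench import get_state as g
import numpy as np
s=g()
for k in ['clock','ee_pos','orientation','joint_pos']:print(np.round(s[k],4).tolist())"
```

```text
clock: 1.15
ee_pos: [0.4344, 0.3515, 0.2315]
orientation: [[0.01, 1.0, 0.001], [1.0, -0.01, -0.001], [-0.001, 0.001, -1.0]]
wrist_force: [-0.2, 0.2, 0.7]
grip_width: 0.0854
1.15
[0.4344, 0.3515, 0.2315]
[[0.0096, 1.0, 0.0007], [1.0, -0.0096, -0.0008], [-0.0008, 0.0007, -1.0]]
[-1.0484, 0.4184, 0.3714, 2.0001, -0.2141, 0.7602, -0.5598]
```

```bash
python3 -m creep '[[[-0.01,0.007,0],[0,0,-0.0096]],[[-0.035,0.025,0],[0,0,-0.0096]],[[-0.065,0.045,0.01],[0,0,-0.0096]],[[-0.095,0.066,0.03],[0,0,-0.0096]],[[-0.125,0.088,0.06],[0,0,-0.0096]],[[-0.15,0.105,0.08],[0,0,-0.0096]],[[-0.163,0.114,0.09],[0,0,-0.0096]],[[-0.163,0.114,0.09],[0,0,-0.0096]],[[-0.163,0.114,0.09],[0,0,-0.0096]],[[-0.163,0.114,0.09],[0,0,-0.0096]]]'; python3 -c "
from bench import get_state as g,camera
import numpy as np,cv2
s=g()
for k in ['clock','ee_pos','orientation']:print(np.round(s[k],4).tolist())
c=camera('wrist');cv2.imwrite('pics/w1.png',c['color'][:,:,::-1]);np.savez('w1.npz',**c)
s=g();print(np.round(s['ee_pos'],4))
from h import *
P=cloud(c);m=((c['depth']>0)&(abs(P[...,2]-.038)<.006)&(np.hypot(P[...,0]-.548,P[...,1]-.188)<.035)).astype(np.uint8)
cn=max(cv2.findContours(m,0,2)[0],key=cv2.contourArea)[:,0]
print(cv2.minEnclosingCircle((plane(c,cn,.038)[:,:2]*1000).astype(np.float32)),cn.mean(0))
"
```

```text
clock: 2.15
ee_pos: [0.5459, 0.194, 0.1418]
orientation: [[-0.012, 1.0, 0.0], [1.0, 0.012, 0.001], [0.001, 0.0, -1.0]]
wrist_force: [0.2, 0.2, -0.7]
grip_width: 0.0851
2.15
[0.5459, 0.194, 0.1418]
[[-0.0122, 0.9999, 0.0001], [0.9999, 0.0122, 0.0013], [0.0013, 0.0002, -1.0]]
[0.5459 0.1939 0.1419]
((548.2138061523438, 191.0205841064453), 19.486181259155273) [320.43589744 206.25641026]
```

View pics/w1.png

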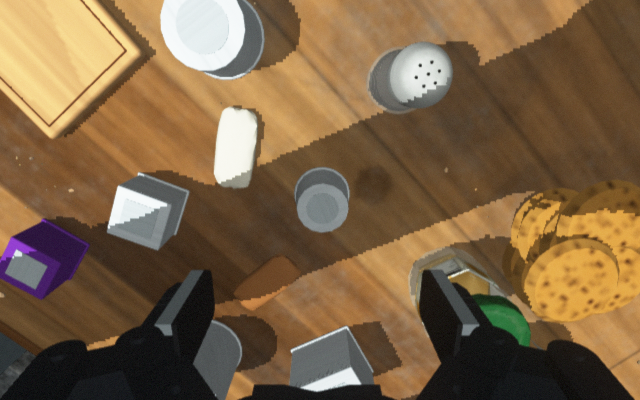

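```bash
python3 -m creep '[[[-0.004,0.002,0.01],[0,0,0.012]],[[-0.004,0.002,0.03],[0,0,0.012]],[[-0.004,0.002,0.055],[0,0,0.012]],[[-0.004,0.002,0.08],[0,0,0.012]],[[-0.004,0.002,0.1],[0,0,0.012]],[[-0.004,0.002,0.115],[0,0,0.012]],[[-0.004,0.002,0.125],[0,0,0.012]],[[-0.004,0.002,0.132],[0,0,0.012]],[[-0.004,0.002,0.134],[0,0,0.012]],[[-0.004,0.002,0.134],[0,0,0.012]]]'; python3 -m creep '[[[0,0,0],[0,0,0]],[[0,0,0],[0,0,0]],[[0,0,0],[0,0,0]],[[0,0,0],[0,0,0]],[[0,0,0],[0,0,0]],[[0,0,0],[0,0,0]],[[0,0,0],[0,0,0]],[[0,0,0],[0,0,0]],[[0,0,0],[0,0,0]],[[0,0,0],[0,0,0]]]' 1 30
```

```text
clock: 3.2
ee_pos: [0.5486, 0.1879, 0.0075]
orientation: [[0.003, 1.0, 0.0], [1.0, -0.003, 0.0], [0.0, 0.0, -1.0]]
wrist_force: [-0.3, 0.4, 0.0]
grip_width: 0.0854
clock: 4.2
ee_pos: [0.5481, 0.1881, 0.0079]
orientation: [[0.003, 1.0, -0.0], [1.0, -0.003, 0.0], [0.0, -0.0, -1.0]]
wrist_force: [-1.8, 0.8, 6.7]
grip_width: 0.039
```

```bash
python3 -m creep '[[[0,0,-0.02],[0,0,0]],[[0,0,-0.05],[0,0,0]],[[0,0,-0.08],[0,0,0]],[[-0.02,0.002,-0.1],[0,0,0]],[[-0.05,0.004,-0.11],[0,0,0]],[[-0.085,0.006,-0.11],[0,0,0]],[[-0.125,0.008,-0.11],[0,0,0]],[[-0.165,0.01,-0.11],[0,0,0]],[[-0.205,0.012,-0.11],[0,0,0]],[[-0.24,0.014,-0.11],[0,0,0]]]'; python3 -m creep '[[[-0.016,0.001,0],[0,0,0.003]],[[-0.028,0.001,0],[0,0,0.003]],[[-0.032,0.001,0],[0,0,0.003]],[[-0.032,0.001,0.01],[0,0,0.003]],[[-0.032,0.001,0.03],[0,0,0.003]],[[-0.032,0.001,0.05],[0,0,0.003]],[[-0.032,0.001,0.06],[0,0,0.003]],[[-0.032,0.001,0.06],[0,0,0.003]],[[-0.032,0.001,0.06],[0,0,0.003]],[[-0.032,0.001,0.06],[0,0,0.003]]]'
cat > m.py <<'E'
from bench import get_state as g,camera
from h import *
import sys
# usage: m.py cam name z x y rad
cam,tag=sys.argv[1:3]
c=camera(cam);cv2.imwrite(f'pics/{tag}.png',c['color'][:,:,::-1]);np.savez(f'{tag}.npz',**c)
P=cloud(c)
a=list(map(float,sys.argv[3:]))
for i in range(0,len(a),4):
    z,x,y,r=a[i:i+4]
    m=((c['depth']>0)&(abs(P[...,2]-z)<.006)&(np.hypot(P[...,0]-x,P[...,1]-y)<r)).astype(np.uint8)
    if m.sum()<20: print('none',z,x,y); continue
    cn=max(cv2.findContours(m,0,2)[0],key=cv2.contourArea)[:,0]
    W=(plane(c,cn,z)[:,:2]*1000).astype(np.float32)
    cc,rr=cv2.minEnclosingCircle(W);q=cv2.minAreaRect(W)
    print('zmed',np.round(1000*np.median(P[...,2][m>0]),1),'circ',np.round(cc,1),round(2*rr,1),'rect',np.round(q[0],1),np.round(q[1],1),round(q[2],1),'pix',cn.mean(0).round())
s=g();print(round(s['clock'],2),np.round(s['ee_pos'],4),np.round(s['orientation'],4).tolist(),s['grip_width'])
E
python3 m.py wrist w2 .012 .563 -.084 .07
python3 m.py top t2 .012 .563 -.084 .07
```

```text
clock: 5.2
ee_pos: [0.5614, -0.0544, 0.1176]
orientation: [[0.004, 1.0, 0.0], [1.0, -0.004, -0.0], [-0.0, 0.0, -1.0]]
wrist_force: [0.7, 0.1, 0.1]
grip_width: 0.0394
clock: 6.2
ee_pos: [0.563, -0.0839, 0.0579]
orientation: [[0.006, 1.0, 0.001], [1.0, -0.006, -0.0], [-0.0, 0.001, -1.0]]
wrist_force: [-1.1, 0.1, -0.6]
grip_width: 0.0392
zmed 11.5 circ [563.  -82.5] 103.0 rect [563.4 -68.6] [ 75.  102.3] 87.9 pix [318. 207.]
6.25 [ 0.563  -0.0841  0.0581] [[0.0061, 1.0, 0.0013], [1.0, -0.0061, -0.0001], [-0.0001, 0.0013, -1.0]] 0.039028565194987756
zmed 11.5 circ [563.1 -82.8] 103.7 rect [558. -70.] [103.6  73.9] 22.0 pix [431. 158.]
6.3 [ 0.563  -0.0841  0.0581] [[0.0063, 1.0, 0.0013], [1.0, -0.0063, -0.0001], [-0.0001, 0.0013, -1.0]] 0.039186707823192606
```

View pics/w2.png

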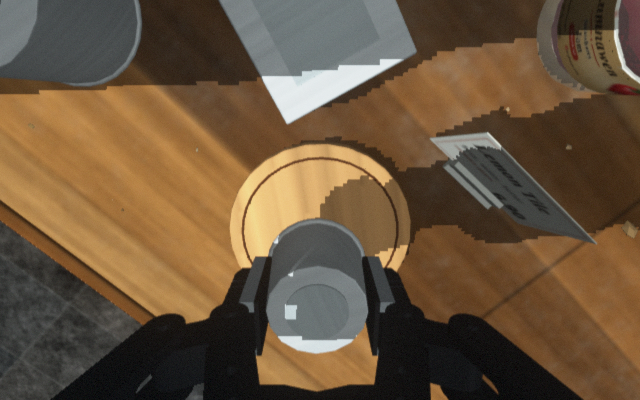

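View pics/t2.png

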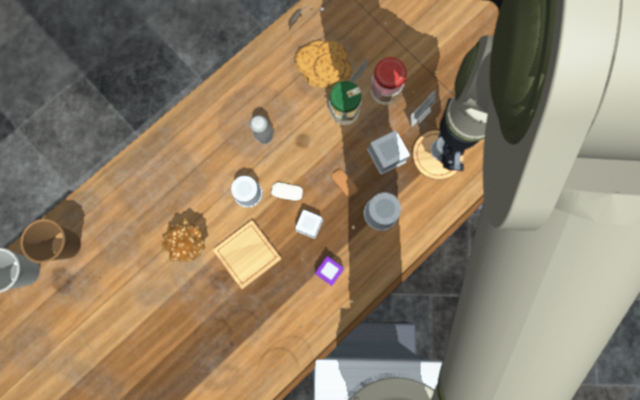

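```bash
python3 - <<'E'
from h import *
c=dict(np.load('w2.npz'));P=cloud(c)
m=((c['depth']>0)&(P[...,2]>.075)&(P[...,2]<.1)&(np.hypot(P[...,0]-.563,P[...,1]+.084)<.03)).astype(np.uint8)
v,u=np.where(m);print(u.min(),u.max(),v.min(),v.max(),np.median(P[...,2][m>0]))
g=cv2.cvtColor(c['color'],cv2.COLOR_RGB2GRAY)
z=np.median(P[...,2][m>0])
# ellipse by eye: top face of mould: leftmost (268,~308) right (366,308) top (317,267) bottom 352
for p in [(268,309),(367,309),(317,267),(317,352),(317,309)]: print(p,plane(c,p,z).round(4))
E
```

```text
240 404 248 355 0.08717807243852825
(268, 309) [[ 0.5433 -0.0811  0.0872]]
(367, 309) [[ 0.5796 -0.0814  0.0872]]
(317, 267) [[ 0.5614 -0.064   0.0872]]
(317, 352) [[ 0.5612 -0.1005  0.0872]]
(317, 309) [[ 0.5613 -0.0812  0.0872]]
```

```bash
python3 -m creep '[[[0,0.001,0.004],[0,0,0.006]],[[0,0.001,0.012],[0,0,0.006]],[[0,0.001,0.02],[0,0,0.006]],[[0,0.001,0.027],[0,0,0.006]],[[0,0.001,0.032],[0,0,0.006]],[[0,0.001,0.035],[0,0,0.006]],[[0,0.001,0.037],[0,0,0.006]],[[0,0.001,0.0375],[0,0,0.006]],[[0,0.001,0.0375],[0,0,0.006]],[[0,0.001,0.0375],[0,0,0.006]]]'; python3 -m creep '[[[0,0,0],[0,0,0]],[[0,0,0],[0,0,0]],[[0,0,0],[0,0,0]],[[0,0,0],[0,0,0]],[[0,0,-0.01],[0,0,0]],[[0,0,-0.03],[0,0,0]],[[0,0,-0.06],[0,0,0]],[[0,0,-0.09],[0,0,0]],[[0,0,-0.11],[0,0,0]],[[0,0,-0.12],[0,0,0]]]' -1; python3 m.py wrist w3 .05 .563 -.084 .045 .012 .563 -.084 .07

```

```text
clock: 7.3
ee_pos: [0.5634, -0.0842, 0.0201]
orientation: [[0.012, 1.0, 0.0], [1.0, -0.012, 0.0], [0.0, 0.0, -1.0]]
wrist_force: [-2.5, -0.0, 3.5]
grip_width: 0.0393
clock: 8.3
ee_pos: [0.5642, -0.0843, 0.1423]
orientation: [[0.012, 1.0, 0.003], [1.0, -0.012, -0.0], [-0.0, 0.003, -1.0]]
wrist_force: [-0.8, 0.5, 0.1]
grip_width: 0.085
zmed 49.5 circ [561.5 -81.1] 39.0 rect [561.6 -81.1] [38.4 37.2] 89.2 pix [315. 200.]
zmed 11.4 circ [563.1 -82.9] 103.3 rect [562.9 -82.8] [102.4 102.2] 89.2 pix [317. 187.]
8.35 [ 0.5645 -0.0843  0.1427] [[0.0124, 0.9999, 0.0037], [0.9999, -0.0124, -0.0], [0.0, 0.0037, -1.0]] 0.08538300285195677
```

View pics/w3.png

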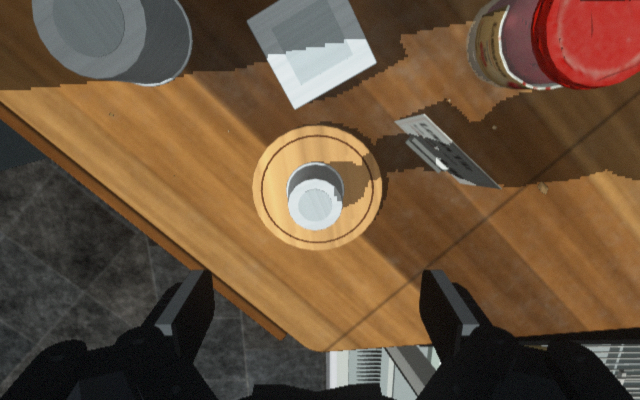

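round_small sits on the board about 2 mm from centre, seen at pixel (315,200). Next is round_medium.

```bash
python3 -m creep '[[[0.015,-0.003,0],[0,0,-0.012]],[[0.045,-0.01,0],[0,0,-0.012]],[[0.085,-0.019,0],[0,0,-0.012]],[[0.13,-0.029,0],[0,0,-0.012]],[[0.175,-0.039,0],[0,0,-0.012]],[[0.22,-0.05,0],[0,0,-0.012]],[[0.265,-0.06,0],[0,0,-0.012]],[[0.305,-0.069,0],[0,0,-0.012]],[[0.34,-0.077,0],[0,0,-0.012]],[[0.365,-0.083,0],[0,0,-0.012]]]'; python3 -m creep '[[[0.015,-0.003,0],[0,0,0]],[[0.025,-0.005,0],[0,0,0]],[[0.025,-0.005,0],[0,0,0]],[[0.025,-0.005,0],[0,0,0]],[[0.025,-0.005,0],[0,0,0]],[[0.025,-0.005,0],[0,0,0]],[[0.025,-0.005,0],[0,0,0]],[[0.025,-0.005,0],[0,0,0]],[[0.025,-0.005,0],[0,0,0]],[[0.025,-0.005,0],[0,0,0]]]'; python3 m.py wrist w4 .052 .476 .306 .035 .012 .351 .301 .08;python3 m.py top t4 .050 .5631 -.083 .035 .012 .563 -.084 .07
```

```text
clock: 9.35
ee_pos: [0.4825, 0.2852, 0.1382]
orientation: [[-0.004, 1.0, -0.002], [1.0, 0.004, -0.001], [-0.001, -0.002, -1.0]]
wrist_force: [0.9, -0.3, 0.9]
grip_width: 0.0855
clock: 10.35
ee_pos: [0.4801, 0.3068, 0.1398]
orientation: [[0.0, 1.0, 0.0], [1.0, -0.0, 0.0], [0.0, 0.0, -1.0]]
wrist_force: [-0.3, 0.4, -0.7]
grip_width: 0.0855
zmed 51.5 circ [475.8 308.4] 50.9 rect [475.8 308.7] [50.1 49. ] 89.9 pix [314. 202.]
zmed 11.4 circ [351.6 303.4] 137.4 rect [351.8 303.9] [100.5  98.7] 39.0 pix [182. 189.]
10.4 [0.4801 0.3068 0.1398] [[0.0004, 1.0, 0.0001], [1.0, -0.0004, -0.0], [-0.0, 0.0001, -1.0]] 0.08534236539033213
zmed 49.6 circ [561.6 -82. ] 40.0 rect [561.9 -82.5] [37.  37.9] 63.4 pix [439. 150.]
zmed 11.6 circ [563.2 -84.1] 104.8 rect [562.7 -83.5] [102.  103.4] 1.1 pix [436. 157.]
10.45 [0.48   0.3068 0.1398] [[0.0003, 1.0, 0.0], [1.0, -0.0003, 0.0], [0.0, 0.0, -1.0]] 0.08547550213074093
```

View pics/w4.png

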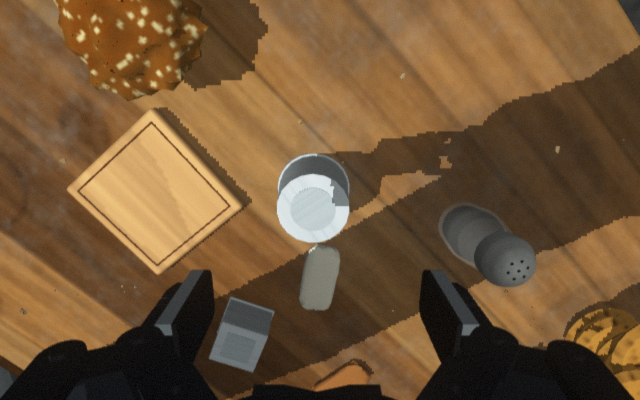

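```bash
python3 -m creep '[[[0.001,-0.0025,0.01],[0,0,0]],[[0.001,-0.0025,0.03],[0,0,0]],[[0.001,-0.0025,0.055],[0,0,0]],[[0.001,-0.0025,0.08],[0,0,0]],[[0.001,-0.0025,0.098],[0,0,0]],[[0.001,-0.0025,0.11],[0,0,0]],[[0.001,-0.0025,0.117],[0,0,0]],[[0.001,-0.0025,0.12],[0,0,0]],[[0.001,-0.0025,0.12],[0,0,0]],[[0.001,-0.0025,0.12],[0,0,0]]]'; python3 -m creep '[[[0,0,0],[0,0,0]],[[0,0,0],[0,0,0]],[[0,0,0],[0,0,0]],[[0,0,0],[0,0,0]],[[0,0,0],[0,0,0]],[[0,0,0],[0,0,0]],[[0,0,0],[0,0,0]],[[0,0,0],[0,0,0]],[[0,0,-0.005],[0,0,0]],[[0,0,-0.02],[0,0,0]]]' 1 35
```

```text
clock: 11.45
ee_pos: [0.4778, 0.308, 0.0204]
orientation: [[0.0, 1.0, 0.001], [1.0, -0.0, 0.001], [0.001, 0.001, -1.0]]
wrist_force: [0.8, -0.9, 1.1]
grip_width: 0.0855
clock: 12.45
ee_pos: [0.4769, 0.3074, 0.0394]
orientation: [[0.0, 1.0, -0.002], [1.0, -0.0, -0.001], [-0.001, -0.002, -1.0]]
wrist_force: [0.5, -0.4, -0.7]
grip_width: 0.0502
```

```bash
python3 -m creep '[[[0,0,-0.02],[0,0,0]],[[0,0,-0.05],[0,0,0]],[[-0.02,0.004,-0.08],[0,0,0]],[[-0.05,0.011,-0.09],[0,0,0]],[[-0.09,0.02,-0.09],[0,0,0]],[[-0.135,0.03,-0.09],[0,0,0]],[[-0.18,0.04,-0.09],[0,0,0]],[[-0.225,0.05,-0.09],[0,0,0]],[[-0.27,0.06,-0.09],[0,0,0]],[[-0.315,0.07,-0.09],[0,0,0]]]'; python3 -m creep '[[[-0.035,0.007,0],[0,0,0]],[[-0.06,0.012,0],[0,0,0]],[[-0.073,0.015,0],[0,0,0]],[[-0.075,0.016,0],[0,0,0]],[[-0.075,0.016,0.01],[0,0,0]],[[-0.075,0.016,0.02],[0,0,0]],[[-0.075,0.016,0.02],[0,0,0]],[[-0.075,0.016,0.02],[0,0,0]],[[-0.075,0.016,0.02],[0,0,0]],[[-0.075,0.016,0.02],[0,0,0]]]';python3 m.py wrist w5 .012 .563 -.084 .07;
```

```text
clock: 13.45
ee_pos: [0.5475, -0.0091, 0.1302]
orientation: [[0.0, 1.0, 0.0], [1.0, -0.0, 0.0], [0.0, 0.0, -1.0]]
wrist_force: [0.0, -0.3, -0.1]
grip_width: 0.0503
clock: 14.45
ee_pos: [0.5636, -0.082, 0.11]
orientation: [[-0.0, 1.0, 0.0], [1.0, 0.0, -0.0], [-0.0, 0.0, -1.0]]
wrist_force: [-0.2, -0.8, -1.0]
grip_width: 0.0502
zmed 11.5 circ [563.1 -82.5] 103.0 rect [563.4 -71.2] [ 79.4 102.2] 88.3 pix [319. 188.]
14.5 [ 0.5635 -0.0821  0.1101] [[0.0002, 1.0, 0.0004], [1.0, -0.0002, 0.0], [0.0, 0.0004, -1.0]] 0.050077416592534944
```

View pics/w5.png

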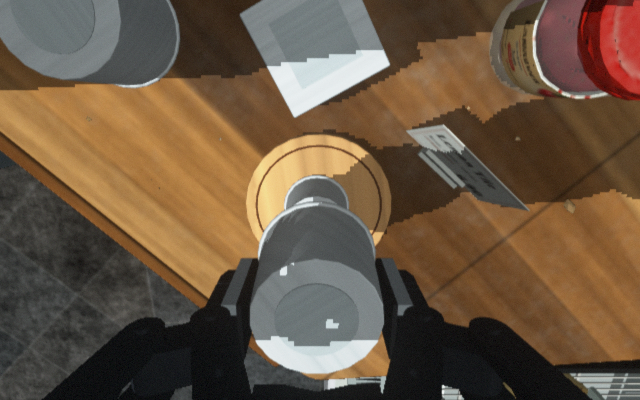

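```bash
python3 - <<'E'
from h import *
c=dict(np.load('w5.npz'))
for p in [(249,316),(385,316),(317,258),(317,374),(317,316)]: print(p,plane(c,p,.1417).round(4))
c=dict(np.load('w3.npz'));print(c['color'].shape)
E
```

```text
(249, 316) [[ 0.5373 -0.0805  0.1417]]
(385, 316) [[ 0.5864 -0.0805  0.1417]]
(317, 258) [[ 0.5619 -0.0573  0.1417]]
(317, 374) [[ 0.5619 -0.1067  0.1417]]
(317, 316) [[ 0.5619 -0.0805  0.1417]]
(400, 640, 3)
```

```bash
python3 -m creep '[[[0,0,0.01],[0,0,0]],[[0,0,0.025],[0,0,0]],[[0,0,0.04],[0,0,0]],[[0,0,0.05],[0,0,0]],[[0,0,0.058],[0,0,0]],[[0,0,0.065],[0,0,0]],[[0,0,0.07],[0,0,0]],[[0,0,0.074],[0,0,0]],[[0,0,0.0765],[0,0,0]],[[0,0,0.077],[0,0,0]]]'; 
```

```text
clock: 15.5
ee_pos: [0.5635, -0.0822, 0.0328]
orientation: [[0.0, 1.0, 0.0], [1.0, -0.0, -0.0], [-0.0, 0.0, -1.0]]
wrist_force: [-0.2, -0.3, 1.3]
grip_width: 0.0501
```

```bash
python3 -m creep '[[[0,0,0],[0,0,0]],[[0,0,0],[0,0,0]],[[0,0,0],[0,0,0]],[[0,0,0],[0,0,0]],[[0,0,-0.01],[0,0,0]],[[0,0,-0.03],[0,0,0]],[[0,0,-0.06],[0,0,0]],[[0,0,-0.09],[0,0,0]],[[0,0,-0.11],[0,0,0]],[[0,0,-0.12],[0,0,0]]]' -1; python3 m.py wrist w6 .064 .563 -.084 .045 .012 .563 -.084 .07
```

```text
clock: 16.5
ee_pos: [0.5641, -0.0823, 0.1553]
orientation: [[0.0, 1.0, 0.003], [1.0, -0.0, -0.0], [-0.0, 0.003, -1.0]]
wrist_force: [0.2, -0.5, -0.3]
grip_width: 0.0853
zmed 63.5 circ [561.5 -81.7] 50.8 rect [561.8 -81.3] [50.1 49. ] 89.9 pix [315. 202.]
zmed 11.5 circ [562.9 -82.9] 103.3 rect [563.1 -82.9] [102.4 102.4] 53.4 pix [319. 187.]
16.55 [ 0.5643 -0.0824  0.1558] [[0.0005, 1.0, 0.0037], [1.0, -0.0005, -0.0], [-0.0, 0.0037, -1.0]] 0.08537782666896329
```

View pics/w6.png

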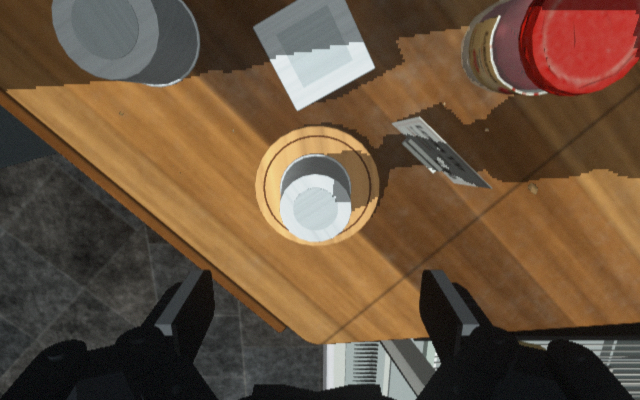

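round_medium sits flat: its top is at 63.5 mm (64 expected) and it covers the small one. Next is round_large.

```bash
python3 -m creep '[[[0.01,-0.01,0],[0,0,0]],[[0.03,-0.032,0],[0,0,0]],[[0.055,-0.058,0],[0,0,0]],[[0.08,-0.085,0],[0,0,0]],[[0.1,-0.106,0],[0,0,0]],[[0.112,-0.119,0],[0,0,0]],[[0.116,-0.122,0],[0,0,0]],[[0.116,-0.122,0],[0,0,0]],[[0.116,-0.122,0],[0,0,0]],[[0.116,-0.122,0],[0,0,0]]]'; python3 m.py wrist w7 .066 .44 .033 .045; python3 m.py top t7 .064 .5631 -.083 .045 .066 .44 .033 .045
```

```text
clock: 17.55
ee_pos: [0.4421, 0.0331, 0.1526]
orientation: [[0.002, 1.0, 0.0], [1.0, -0.002, -0.0], [-0.0, 0.0, -1.0]]
wrist_force: [0.8, -0.1, 0.5]
grip_width: 0.0856
zmed 65.4 circ [439.2  33.6] 62.8 rect [439.2  33.8] [62.2 60.5] 87.6 pix [315. 206.]
17.6 [0.442  0.0331 0.1526] [[0.0016, 1.0, 0.0002], [1.0, -0.0016, -0.0003], [-0.0003, 0.0002, -1.0]] 0.08547777045533084
none 0.064 0.5631 -0.083
zmed 65.5 circ [437.8  40.1] 58.1 rect [437.4  46.3] [56.9 33.2] 3.8 pix [377. 210.]
17.65 [0.4419 0.0332 0.1527] [[0.0016, 1.0, 0.0003], [1.0, -0.0016, -0.0003], [-0.0003, 0.0003, -1.0]] 0.08548804055930012
```

View pics/w7.png

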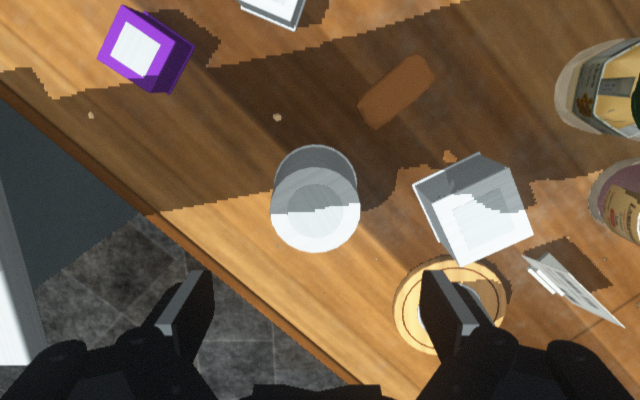

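```bash
python3 -m creep '[[[0,-0.001,0.01],[0,0,0]],[[0,-0.001,0.03],[0,0,0]],[[0,-0.001,0.055],[0,0,0]],[[0,-0.001,0.08],[0,0,0]],[[0,-0.001,0.098],[0,0,0]],[[0,-0.001,0.11],[0,0,0]],[[0,-0.001,0.116],[0,0,0]],[[0,-0.001,0.1185],[0,0,0]],[[0,-0.001,0.1185],[0,0,0]],[[0,-0.001,0.1185],[0,0,0]]]'; python3 -m creep '[[[0,0,0],[0,0,0]],[[0,0,0],[0,0,0]],[[0,0,0],[0,0,0]],[[0,0,0],[0,0,0]],[[0,0,0],[0,0,0]],[[0,0,0],[0,0,0]],[[0,0,0],[0,0,0]],[[0,0,0],[0,0,0]],[[0,0,-0.005],[0,0,0]],[[0,0,-0.02],[0,0,0]]]' 1 40
```

```text
clock: 18.65
ee_pos: [0.4406, 0.0338, 0.0347]
orientation: [[0.0, 1.0, 0.001], [1.0, -0.0, 0.0], [0.0, 0.001, -1.0]]
wrist_force: [0.1, -1.0, 0.6]
grip_width: 0.0854
clock: 19.65
ee_pos: [0.44, 0.0338, 0.0542]
orientation: [[0.0, 1.0, -0.001], [1.0, -0.0, -0.0], [-0.0, -0.001, -1.0]]
wrist_force: [-0.0, -0.1, -1.2]
grip_width: 0.0628
```

```bash
python3 -m creep '[[[0,0,-0.02],[0,0,0]],[[0,0,-0.05],[0,0,0]],[[-0.01,0.01,-0.075],[0,0,0]],[[-0.03,0.032,-0.085],[0,0,0]],[[-0.055,0.058,-0.085],[0,0,0]],[[-0.08,0.085,-0.085],[0,0,0]],[[-0.1,0.107,-0.085],[0,0,0]],[[-0.112,0.12,-0.085],[0,0,0]],[[-0.116,0.1235,-0.085],[0,0,0]],[[-0.116,0.1235,-0.085],[0,0,0]]]';python3 -m creep '[[[0,0,0],[0,0,0]],[[0,0,0],[0,0,0]],[[0,0,0],[0,0,0]],[[0,0,0],[0,0,0]],[[0,0,0],[0,0,0]],[[0,0,0],[0,0,0]],[[0,0,0],[0,0,0]],[[0,0,0],[0,0,0]],[[0,0,0],[0,0,0]],[[0,0,0],[0,0,0]]]'; python3 m.py wrist w8 .012 .563 -.084 .07
```

```text
clock: 20.65
ee_pos: [0.5634, -0.0824, 0.1393]
orientation: [[0.001, 1.0, -0.001], [1.0, -0.001, 0.0], [0.0, -0.001, -1.0]]
wrist_force: [-0.1, 0.4, -1.4]
grip_width: 0.0629
clock: 21.65
ee_pos: [0.5639, -0.0823, 0.1393]
orientation: [[0.0, 1.0, -0.0], [1.0, -0.0, -0.0], [-0.0, -0.0, -1.0]]
wrist_force: [0.5, -0.8, -0.7]
grip_width: 0.0629
zmed 11.5 circ [563.1 -82.6] 102.9 rect [563.4 -66.2] [ 69.8 102.7] 88.4 pix [316. 169.]
21.7 [ 0.5639 -0.0822  0.1393] [[0.0004, 1.0, 0.0001], [1.0, -0.0004, 0.0], [0.0, 0.0001, -1.0]] 0.06288854895887934
```

View pics/w8.png

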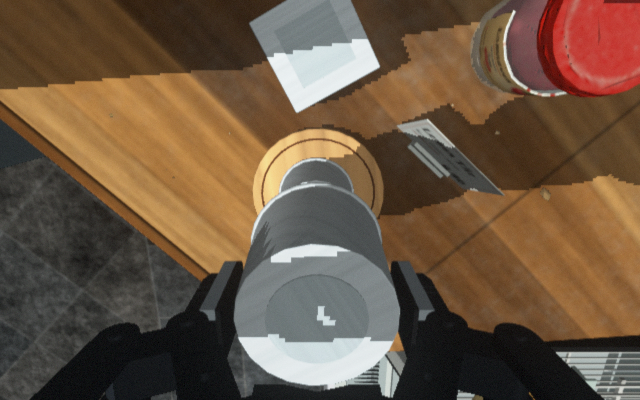

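```bash
python3 - <<'E'
from h import *
c=dict(np.load('w8.npz'))
for p in [(235,316),(399,316),(317,245),(317,387)]: print(p,plane(c,p,.1706).round(4))
E
```

```text
(235, 316) [[ 0.5325 -0.0811  0.1706]]
(399, 316) [[ 0.592  -0.0811  0.1706]]
(317, 245) [[ 0.5622 -0.0529  0.1706]]
(317, 387) [[ 0.5622 -0.1137  0.1706]]
```

```bash
python3 -m creep '[[[0.001,-0.0005,0.01],[0,0,0]],[[0.001,-0.0005,0.025],[0,0,0]],[[0.001,-0.0005,0.04],[0,0,0]],[[0.001,-0.0005,0.052],[0,0,0]],[[0.001,-0.0005,0.063],[0,0,0]],[[0.001,-0.0005,0.073],[0,0,0]],[[0.001,-0.0005,0.081],[0,0,0]],[[0.001,-0.0005,0.087],[0,0,0]],[[0.001,-0.0005,0.0905],[0,0,0]],[[0.001,-0.0005,0.0915],[0,0,0]]]'; 
```

```text
clock: 22.7
ee_pos: [0.5634, -0.0813, 0.0476]
orientation: [[0.001, 1.0, -0.0], [1.0, -0.001, -0.0], [-0.0, -0.0, -1.0]]
wrist_force: [-0.8, 0.6, 1.6]
grip_width: 0.0625
```

```bash
python3 -m creep '[[[0,0,0],[0,0,0]],[[0,0,0],[0,0,0]],[[0,0,0],[0,0,0]],[[0,0,0],[0,0,0]],[[0,0,-0.01],[0,0,0]],[[0,0,-0.03],[0,0,0]],[[0,0,-0.06],[0,0,0]],[[0,0,-0.09],[0,0,0]],[[0,0,-0.11],[0,0,0]],[[0,0,-0.115],[0,0,0]]]' -1; python3 m.py wrist w9 .078 .563 -.084 .045 .012 .563 -.084 .07
```

```text
clock: 23.7
ee_pos: [0.5644, -0.0814, 0.1657]
orientation: [[0.001, 1.0, 0.004], [1.0, -0.001, -0.0], [-0.0, 0.004, -1.0]]
wrist_force: [0.2, 0.5, -0.1]
grip_width: 0.085
zmed 77.4 circ [561.5 -81.7] 62.6 rect [561.2 -81.3] [61.7 61.1] 89.8 pix [312. 203.]
zmed 11.5 circ [563.  -82.7] 103.2 rect [563.7 -74.4] [ 85.7 102.8] 85.6 pix [314. 170.]
23.75 [ 0.5642 -0.0813  0.1651] [[0.0004, 1.0, 0.0034], [1.0, -0.0004, 0.0], [0.0, 0.0034, -1.0]] 0.08530792063917902
```

View pics/w9.png

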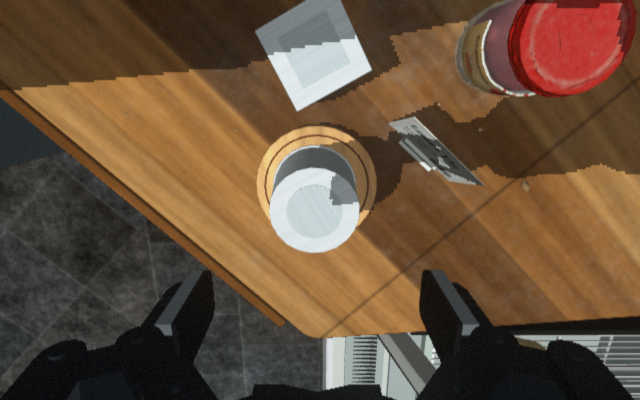

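The round nest is complete: its top is at 77.4 mm (78 expected), flat, and within 2 mm of the board centre. Next is square_small. I'll turn the jaws to 68.5°, which is square to its sides.

```bash
python3 -m creep '[[[0.015,-0.009,0],[0,0,-0.1]],[[0.045,-0.026,0],[0,0,-0.23]],[[0.085,-0.049,0],[0,0,-0.37]],[[0.125,-0.073,0],[0,0,-0.51]],[[0.165,-0.096,0],[0,0,-0.65]],[[0.2,-0.116,0],[0,0,-0.79]],[[0.23,-0.134,0],[0,0,-0.93]],[[0.25,-0.146,0],[0,0,-1.06]],[[0.26,-0.151,0],[0,0,-1.16]],[[0.26,-0.151,0],[0,0,-1.196]]]'; python3 -m creep '[[[0,0,0.01],[0,0,0]],[[0,0,0.02],[0,0,0]],[[0,0,0.02],[0,0,0]],[[0,0,0.02],[0,0,0]],[[0,0,0.02],[0,0,0]],[[0,0,0.02],[0,0,0]],[[0,0,0.02],[0,0,0]],[[0,0,0.02],[0,0,0]],[[0,0,0.02],[0,0,0]],[[0,0,0.02],[0,0,0]]]'; python3 m.py wrist w10 .036 .4135 .179 .035 .012 .351 .302 .08;python3 m.py top t10 .036 .4135 .179 .035 .078 .563 -.083 .05
```

```text
clock: 24.75
ee_pos: [0.4113, 0.1801, 0.1622]
orientation: [[-0.933, 0.361, -0.001], [0.361, 0.933, 0.0], [0.001, -0.0, -1.0]]
wrist_force: [0.7, -0.6, -0.4]
grip_width: 0.0854
clock: 25.75
ee_pos: [0.4125, 0.1789, 0.1429]
orientation: [[-0.93, 0.366, 0.0], [0.366, 0.93, 0.0], [-0.0, 0.0, -1.0]]
wrist_force: [-0.9, -0.1, -0.6]
grip_width: 0.0853
zmed 35.5 circ [411.1 179.4] 56.0 rect [410.9 179.4] [39.7 40.6] 68.5 pix [318. 181.]
zmed 11.6 circ [349.1 301.3] 137.4 rect [349.5 301.1] [99. 99.] 39.0 pix [436.  75.]
25.8 [0.4125 0.1789 0.1428] [[-0.9305, 0.3664, 0.0001], [0.3664, 0.9305, 0.0], [-0.0001, 0.0, -1.0]] 0.08549667969053046
none 0.036 0.4135 0.179
zmed 77.7 circ [561.3 -82.9] 63.6 rect [561.6 -82.9] [59.9 62.6] 45.8 pix [444. 147.]
25.85 [0.4125 0.1788 0.1428] [[-0.9304, 0.3664, 0.0001], [0.3664, 0.9304, 0.0], [-0.0001, 0.0001, -1.0]] 0.08578170862361889
```

View pics/w10.png

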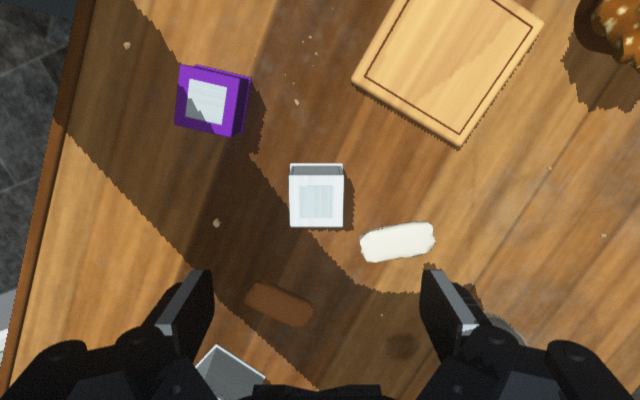

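```bash
python3 -m creep '[[[0,0.001,0.01],[0,0,0]],[[0,0.001,0.03],[0,0,0]],[[0,0.001,0.055],[0,0,0]],[[0,0.001,0.08],[0,0,0]],[[0,0.001,0.1],[0,0,0]],[[0,0.001,0.117],[0,0,0]],[[0,0.001,0.128],[0,0,0]],[[0,0.001,0.134],[0,0,0]],[[0,0.001,0.1355],[0,0,0]],[[0,0.001,0.1355],[0,0,0]]]'; python3 -m creep '[[[0,0,0],[0,0,0]],[[0,0,0],[0,0,0]],[[0,0,0],[0,0,0]],[[0,0,0],[0,0,0]],[[0,0,0],[0,0,0]],[[0,0,0],[0,0,0]],[[0,0,0],[0,0,0]],[[0,0,0],[0,0,0]],[[0,0,-0.005],[0,0,0]],[[0,0,-0.02],[0,0,0]]]' 1 30
```

```text
clock: 26.85
ee_pos: [0.4124, 0.1799, 0.0063]
orientation: [[-0.93, 0.366, -0.002], [0.366, 0.93, 0.001], [0.002, 0.0, -1.0]]
wrist_force: [0.0, -0.0, 0.3]
grip_width: 0.0853
clock: 27.85
ee_pos: [0.4123, 0.1798, 0.0269]
orientation: [[-0.931, 0.365, -0.002], [0.365, 0.931, -0.001], [0.001, -0.002, -1.0]]
wrist_force: [-0.2, -0.2, -0.3]
grip_width: 0.0392
```

```bash
python3 -m creep '[[[0,0,-0.02],[0,0,0]],[[0.01,0.009,-0.045],[0,0,0.06]],[[0.025,0.023,-0.05],[0,0,0.15]],[[0.045,0.041,-0.05],[0,0,0.26]],[[0.065,0.059,-0.05],[0,0,0.37]],[[0.083,0.076,-0.05],[0,0,0.45]],[[0.096,0.087,-0.05],[0,0,0.5]],[[0.101,0.092,-0.05],[0,0,0.515]],[[0.101,0.092,-0.05],[0,0,0.515]],[[0.101,0.092,-0.05],[0,0,0.515]]]';python3 -m creep '[[[0,0,0],[0,0,0]],[[0,0,0],[0,0,0]],[[0,0,0],[0,0,0]],[[0,0,0],[0,0,0]],[[0,0,0],[0,0,0]],[[0,0,0],[0,0,0]],[[0,0,0],[0,0,0]],[[0,0,0],[0,0,0]],[[0,0,0],[0,0,0]],[[0,0,0],[0,0,0]]]'; python3 m.py wrist w11 .012 .351 .302 .08; python3 m.py top t11 .012 .351 .302 .08
```

```text
clock: 28.85
ee_pos: [0.3529, 0.3013, 0.0773]
orientation: [[-0.63, 0.777, -0.0], [0.777, 0.63, -0.001], [-0.001, -0.001, -1.0]]
wrist_force: [0.8, -0.9, -0.4]
grip_width: 0.0395
clock: 29.85
ee_pos: [0.3526, 0.3024, 0.0773]
orientation: [[-0.629, 0.777, 0.0], [0.777, 0.629, -0.0], [-0.0, 0.0, -1.0]]
wrist_force: [-0.3, 0.2, -0.5]
grip_width: 0.0394
zmed 11.4 circ [344.8 308.3] 127.5 rect [344.3 309.1] [98.3 84.3] 39.0 pix [310. 182.]
29.9 [0.3526 0.3024 0.0773] [[-0.6293, 0.7771, 0.0001], [0.7771, 0.6293, -0.0], [-0.0001, 0.0001, -1.0]] 0.03956773831919291
none 0.012 0.351 0.302
29.95 [0.3526 0.3024 0.0773] [[-0.6293, 0.7772, 0.0], [0.7772, 0.6293, -0.0001], [-0.0001, -0.0, -1.0]] 0.039372127621748174
```

View pics/w11.png

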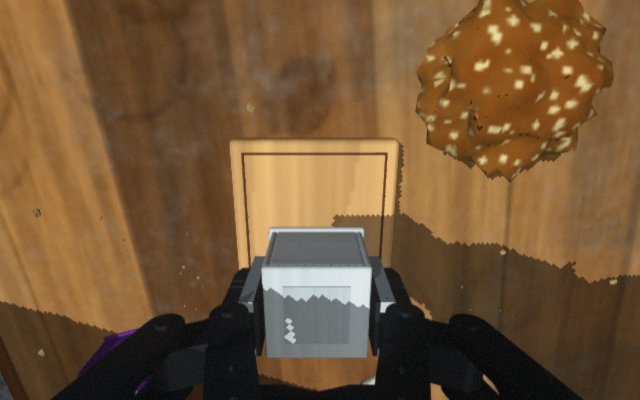

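```bash
python3 - <<'E'
from h import *
c=dict(np.load('w11.npz'))
T=np.array([[-.6293,.7772],[.7772,.6293]]) # rows tool x, y
o=np.array([.3526,.3024])
for p,z in [((262,310),.107),((371,310),.107),((316,266),.107),((316,358),.107),((231,141),.012),((403,140),.012),((317,139),.012)]: print(p,(T@(plane(c,p,z)[0,:2]-o)*1000).round(1))
print(T@(np.array([.351,.3008])-o)*1000)
E
```

```text
(262, 310) [  3.5 -20.8]
(371, 310) [ 3.5 19.1]
(316, 266) [21.5 -1. ]
(316, 358) [-18.   -1.1]
(231, 141) [ 50.8 -50. ]
(403, 140) [51.4 49. ]
(317, 139) [52.  -0.5]
[-0.23664 -2.2504 ]
```

```bash
python3 -m creep '[[[0,0,0.01],[0,0,0]],[[0,0,0.022],[0,0,0]],[[0,0,0.034],[0,0,0]],[[0,0,0.044],[0,0,0]],[[0,0,0.051],[0,0,0]],[[0,0,0.055],[0,0,0]],[[0,0,0.057],[0,0,0]],[[0,0,0.058],[0,0,0]],[[0,0,0.058],[0,0,0]],[[0,0,0.058],[0,0,0]]]'; python3 -m creep '[[[0,0,0],[0,0,0]],[[0,0,0],[0,0,0]],[[0,0,0],[0,0,0]],[[0,0,0],[0,0,0]],[[0,0,-0.01],[0,0,0]],[[0,0,-0.03],[0,0,0]],[[0,0,-0.06],[0,0,0]],[[0,0,-0.09],[0,0,0]],[[0,0,-0.115],[0,0,0]],[[0,0,-0.125],[0,0,0]]]' -1; python3 m.py wrist w12 .048 .351 .302 .045 .012 .351 .302 .08
```

```text
clock: 30.95
ee_pos: [0.3527, 0.3024, 0.0196]
orientation: [[-0.629, 0.777, 0.0], [0.777, 0.629, 0.0], [0.0, 0.001, -1.0]]
wrist_force: [0.3, 0.9, 0.4]
grip_width: 0.0398
clock: 31.95
ee_pos: [0.3532, 0.3027, 0.1463]
orientation: [[-0.629, 0.778, 0.002], [0.778, 0.629, 0.002], [0.0, 0.003, -1.0]]
wrist_force: [0.6, 0.4, 0.2]
grip_width: 0.0853
zmed 47.5 circ [351.5 303. ] 54.9 rect [351.  303.2] [39.7 40.2] 38.9 pix [319. 183.]
zmed 11.4 circ [349.1 303.1] 136.7 rect [349.  303.4] [98.8 98.6] 38.9 pix [311. 172.]
32.0 [0.3534 0.3028 0.1466] [[-0.6287, 0.7776, 0.0027], [0.7776, 0.6287, 0.0021], [-0.0001, 0.0035, -1.0]] 0.08566932373008466
```

View pics/w12.png

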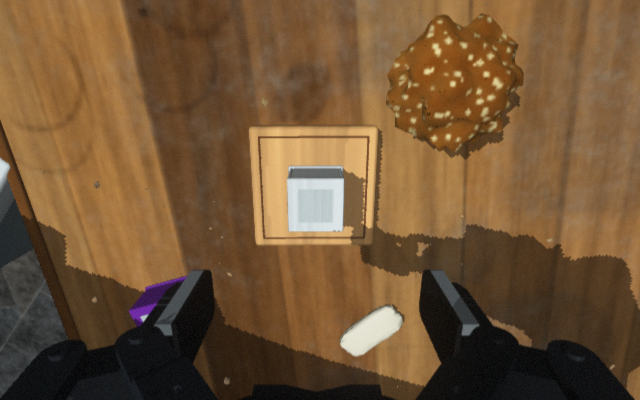

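```bash
python3 -m creep '[[[-0.012,0,0],[0,0,0.02]],[[-0.04,-0.002,0],[0,0,0.04]],[[-0.08,-0.003,0],[0,0,0.06]],[[-0.125,-0.005,0],[0,0,0.08]],[[-0.17,-0.007,0],[0,0,0.1]],[[-0.215,-0.009,0],[0,0,0.12]],[[-0.26,-0.01,0],[0,0,0.14]],[[-0.3,-0.012,0],[0,0,0.16]],[[-0.33,-0.013,0],[0,0,0.18]],[[-0.345,-0.014,0],[0,0,0.192]]]'; python3 -m creep '[[[-0.004,0,0],[0,0,0]],[[-0.004,0,0],[0,0,0]],[[-0.004,0,0],[0,0,0]],[[-0.004,0,0],[0,0,0]],[[-0.004,0,0],[0,0,0]],[[-0.004,0,0],[0,0,0]],[[-0.004,0,0],[0,0,0]],[[-0.004,0,0],[0,0,0]],[[-0.004,0,0],[0,0,0]],[[-0.004,0,0],[0,0,0]]]'; python3 m.py wrist w13 .052 .5615 .021 .048;python3 m.py top t13 .048 .351 .301 .045 .012 .351 .301 .08
```

```text
clock: 33.0
ee_pos: [0.5595, 0.0215, 0.1423]
orientation: [[-0.465, 0.885, -0.002], [0.885, 0.465, -0.001], [-0.0, -0.003, -1.0]]
wrist_force: [-0.7, -0.5, -0.3]
grip_width: 0.0856
clock: 34.0
ee_pos: [0.5607, 0.0218, 0.1443]
orientation: [[-0.469, 0.883, 0.0], [0.883, 0.469, -0.0], [-0.0, 0.0, -1.0]]
wrist_force: [-0.6, 0.3, 0.2]
grip_width: 0.0857
zmed 51.4 circ [560.8  21.6] 80.5 rect [560.7  22. ] [57.6 58.5] 27.9 pix [323. 187.]
34.05 [0.5607 0.0218 0.1443] [[-0.4693, 0.883, 0.0001], [0.883, 0.4693, -0.0], [-0.0001, 0.0001, -1.0]] 0.08529826302348717
zmed 47.2 circ [353.3 300.2] 54.5 rect [353.3 300.6] [40.1 40.1] 39.2 pix [244. 251.]
zmed 11.1 circ [351.5 301.1] 136.7 rect [351.1 300.7] [99.9 99.6] 39.2 pix [247. 255.]
34.1 [0.5607 0.0218 0.1443] [[-0.4693, 0.883, 0.0], [0.883, 0.4693, -0.0], [-0.0, -0.0, -1.0]] 0.08554399787283286
```

View pics/w13.png

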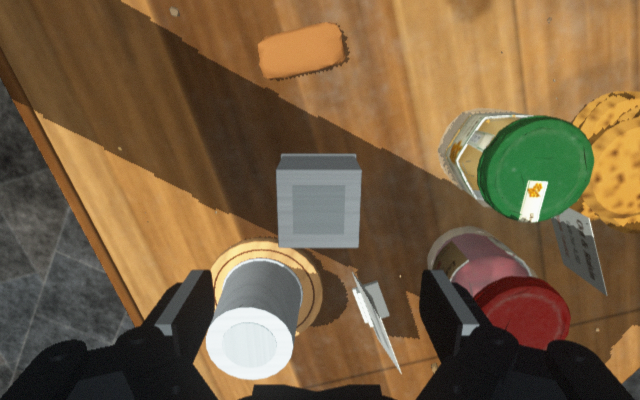

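```bash
python3 -m creep '[[[-0.001,0.0015,0.01],[0,0,0]],[[-0.001,0.0015,0.03],[0,0,0]],[[-0.001,0.0015,0.055],[0,0,0]],[[-0.001,0.0015,0.08],[0,0,0]],[[-0.001,0.0015,0.098],[0,0,0]],[[-0.001,0.0015,0.112],[0,0,0]],[[-0.001,0.0015,0.12],[0,0,0]],[[-0.001,0.0015,0.124],[0,0,0]],[[-0.001,0.0015,0.124],[0,0,0]],[[-0.001,0.0015,0.124],[0,0,0]]]'; python3 -m creep '[[[0,0,0],[0,0,0]],[[0,0,0],[0,0,0]],[[0,0,0],[0,0,0]],[[0,0,0],[0,0,0]],[[0,0,0],[0,0,0]],[[0,0,0],[0,0,0]],[[0,0,0],[0,0,0]],[[0,0,0],[0,0,0]],[[0,0,-0.005],[0,0,0]],[[0,0,-0.02],[0,0,0]]]' 1 40
```

```text
clock: 35.1
ee_pos: [0.5628, 0.0218, 0.0209]
orientation: [[-0.469, 0.883, 0.001], [0.883, 0.469, 0.0], [-0.0, 0.001, -1.0]]
wrist_force: [-0.2, -0.1, 0.3]
grip_width: 0.0854
clock: 36.1
ee_pos: [0.5614, 0.0217, 0.0396]
orientation: [[-0.47, 0.883, -0.003], [0.883, 0.47, -0.0], [0.001, -0.002, -1.0]]
wrist_force: [-0.3, -0.9, -1.0]
grip_width: 0.0578
```

```bash
python3 -m creep '[[[0,0,-0.02],[0,0,0]],[[0,0,-0.05],[0,0,0]],[[0.015,-0.002,-0.075],[0,0,-0.01]],[[0.045,-0.007,-0.08],[0,0,-0.03]],[[0.085,-0.013,-0.08],[0,0,-0.05]],[[0.13,-0.02,-0.08],[0,0,-0.08]],[[0.175,-0.027,-0.08],[0,0,-0.11]],[[0.22,-0.033,-0.08],[0,0,-0.14]],[[0.265,-0.04,-0.08],[0,0,-0.17]],[[0.305,-0.046,-0.08],[0,0,-0.192]]]'; python3 -c "
from bench import get_state as g
import numpy as np
s=g();d=np.array([.3527,.3024,0])-s['ee_pos'];print(s['ee_pos'],(s['orientation'].T@d if hasattr(s['orientation'],'T') else np.array(s['orientation']).T@d).round(4))"
```

```text
clock: 37.1
ee_pos: [0.377, 0.2708, 0.1205]
orientation: [[-0.631, 0.776, -0.0], [0.776, 0.631, -0.0], [0.0, -0.0, -1.0]]
wrist_force: [0.6, -0.1, -1.1]
grip_width: 0.0575
[0.37700796 0.27078376 0.12046413] [0.0399 0.0011 0.1205]
```

```bash
python3 -m creep '[[[0.02,0.0005,0],[0,0,0]],[[0.035,0.001,0],[0,0,0]],[[0.041,0.001,0],[0,0,0]],[[0.041,0.001,0],[0,0,0]],[[0.041,0.001,0.01],[0,0,0]],[[0.041,0.001,0.015],[0,0,0]],[[0.041,0.001,0.015],[0,0,0]],[[0.041,0.001,0.015],[0,0,0]],[[0.041,0.001,0.015],[0,0,0]],[[0.041,0.001,0.015],[0,0,0]]]'; python3 m.py wrist w14 .012 .351 .302 .08
```

```text
clock: 38.1
ee_pos: [0.3538, 0.3019, 0.1054]
orientation: [[-0.629, 0.777, 0.0], [0.777, 0.629, 0.0], [-0.0, 0.0, -1.0]]
wrist_force: [0.2, 0.6, -0.4]
grip_width: 0.0575
zmed 11.4 circ [339.1 315.2] 116.8 rect [338.6 316.2] [98.5 66.1] 39.1 pix [310. 162.]
38.15 [0.3538 0.3019 0.1054] [[-0.6291, 0.7773, 0.0003], [0.7773, 0.6291, 0.0002], [-0.0, 0.0003, -1.0]] 0.05728632497193855
```

View pics/w14.png

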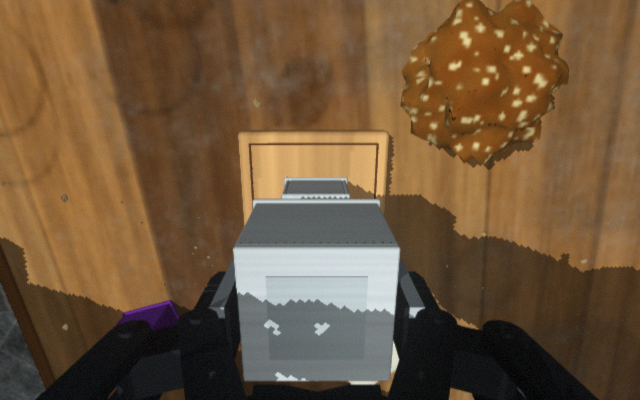

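```bash
python3 - <<'E'
from h import *
c=dict(np.load('w14.npz'))
T=np.array([[-.6291,.7773],[.7773,.6291]]); o=np.array([.3538,.3019]);z=.1369
f=lambda p,z:(T@(plane(c,p,z)[0,:2]-o)*1000).round(1)
for p in [(234,247),(399,247),(239,382),(391,381)]: print(p,f(p,z))
for p in [(238,132),(390,131)]: print(p,f(p,.012))
for p in [(284,180),(349,180)]: print('small far top edge',p,f(p,.048))
print('ss wrist est',T@(np.array([.3512,.3031])-o)*1000)
E
```

```text
(234, 247) [ 29.6 -28.7]
(399, 247) [29.6 27.1]
(239, 382) [-27.9 -30.9]
(391, 381) [-27.5  28. ]
(238, 132) [ 52.4 -51.6]
(390, 131) [53. 47.]
small far top edge (284, 180) [ 29.7 -19.4]
small far top edge (349, 180) [29.7 17.9]
ss wrist est [ 2.56842 -1.26606]
```

```bash
python3 -m creep '[[[0.001,0,0.01],[0,0,0]],[[0.001,0,0.022],[0,0,0]],[[0.001,0,0.034],[0,0,0]],[[0.001,0,0.044],[0,0,0]],[[0.001,0,0.053],[0,0,0]],[[0.001,0,0.06],[0,0,0]],[[0.001,0,0.066],[0,0,0]],[[0.001,0,0.07],[0,0,0]],[[0.001,0,0.072],[0,0,0]],[[0.001,0,0.0725],[0,0,0]]]'
```

```text
clock: 39.15
ee_pos: [0.353, 0.3027, 0.0329]
orientation: [[-0.629, 0.777, 0.0], [0.777, 0.629, 0.0], [-0.0, 0.0, -1.0]]
wrist_force: [-1.2, -0.4, 5.0]
grip_width: 0.0575
```

```bash
python3 -m creep '[[[0,0,0],[0,0,0]],[[0,0,0],[0,0,0]],[[0,0,0],[0,0,0]],[[0,0,0],[0,0,0]],[[0,0,-0.01],[0,0,0]],[[0,0,-0.03],[0,0,0]],[[0,0,-0.06],[0,0,0]],[[0,0,-0.09],[0,0,0]],[[0,0,-0.115],[0,0,0]],[[0,0,-0.125],[0,0,0]]]' -1; python3 m.py wrist w15 .064 .351 .302 .055 .012 .351 .302 .08;  python3 -m creep '[[[-0.02,0,0],[0,0,0]],[[-0.05,0,0],[0,0,0]],[[-0.08,0,0],[0,0,0]],[[-0.11,0.01,0],[0,0,0]],[[-0.13,0.03,0],[0,0,0]],[[-0.14,0.06,0],[0,0,0]],[[-0.14,0.09,0],[0,0,0]],[[-0.14,0.11,0],[0,0,0]],[[-0.14,0.12,0],[0,0,0]],[[-0.14,0.12,0],[0,0,0]]]'; python3 m.py top t15 .064 .352 .301 .055 .012 .351 .301 .08 .078 .562 -.083 .05 .012 .563 -.083 .07 .088 .598 .277 .03 .068 .367 .418 .05
python3 m.py side s15
```

```text
clock: 40.15
ee_pos: [0.3536, 0.303, 0.1605]
orientation: [[-0.629, 0.777, 0.003], [0.777, 0.629, 0.002], [-0.0, 0.003, -1.0]]
wrist_force: [0.5, -0.5, -0.1]
grip_width: 0.0849
zmed 63.4 circ [351.5 303.1] 80.4 rect [351.6 303.1] [57.6 58.4] 38.9 pix [315. 175.]
zmed 11.4 circ [349.3 303.3] 136.5 rect [349.  303.4] [98.9 98.5] 38.9 pix [308. 171.]
40.2 [0.3538 0.3031 0.1607] [[-0.6288, 0.7776, 0.0032], [0.7776, 0.6288, 0.0023], [-0.0002, 0.0039, -1.0]] 0.08517221205973269
clock: 41.2
ee_pos: [0.5345, 0.2699, 0.1569]
orientation: [[-0.63, 0.777, -0.001], [0.777, 0.63, -0.0], [0.0, -0.001, -1.0]]
wrist_force: [-0.9, 0.7, -1.0]
grip_width: 0.0853
zmed 63.0 circ [353.3 301.1] 80.2 rect [353.4 300.8] [58.2 57.9] 38.8 pix [243. 252.]
zmed 11.1 circ [351.5 301.1] 136.7 rect [351.  300.7] [99.9 99.5] 39.0 pix [247. 256.]
none 0.078 0.562 -0.083
none 0.012 0.563 -0.083
none 0.088 0.598 0.277
zmed 66.0 circ [368.  421.3] 64.7 rect [368.2 419.5] [60.3 54.4] 35.8 pix [182. 242.]
41.25 [0.5336 0.2691 0.157 ] [[-0.6297, 0.7769, -0.0014], [0.7769, 0.6297, -0.001], [0.0001, -0.0017, -1.0]] 0.08554722103159282
41.3 [0.5333 0.2687 0.1572] [[-0.6296, 0.7769, -0.0014], [0.7769, 0.6296, -0.0013], [-0.0001, -0.0019, -1.0]] 0.08542315244155414
```

View pics/t15.png

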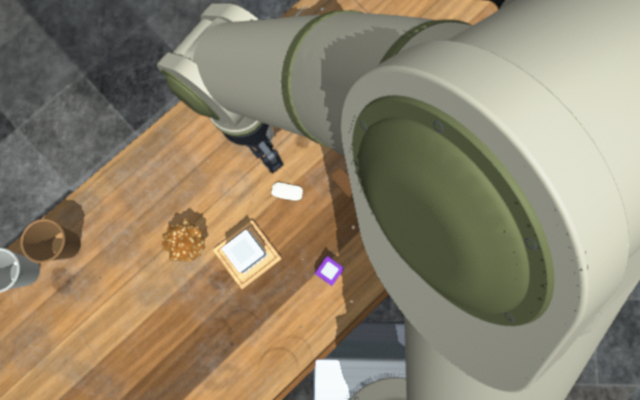

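View pics/s15.png

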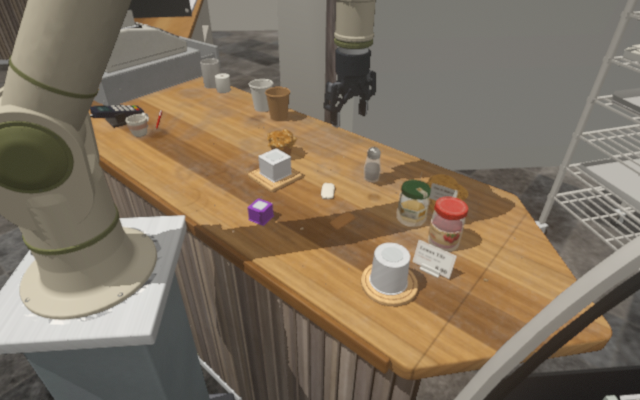

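The top view shows the square nest on its board at (243,252). The side view shows both nests: the round one at (390,268) and the square one at (275,165). The muffin (281,143) and the shaker (373,163) are at the same pixels as at the start. The gripper is clear, so I'm handing in.

```bash
python3 - <<'E'
from h import *
a=dict(np.load('side0.npz'))['color'].astype(int);b=dict(np.load('s15.npz'))['color'].astype(int)
for n,(u,v) in {'muffin':(281,144),'shaker':(373,163)}.items():
    print(n,abs(a-b)[v-15:v+16,u-12:u+13].mean().round(1))
from bench import sign_off
print(sign_off())
E
```

```text
muffin 33.0
shaker 14.7
the job is handed in; nothing more can be done
None
```

```bash
python3 - <<'E'
from h import *
for n in ['top0','t4','t10','t15']:
    c=dict(np.load(n+'.npz'));P=cloud(c)
    for nm,x,y,r in [('muffin',.367,.418,.075),('shaker',.598,.277,.04)]:
        m=(c['depth']>0)&(P[...,2]>.03)&(P[...,2]<.1)&(np.hypot(P[...,0]-x,P[...,1]-y)<r)
        if m.sum()>20: print(n,nm,m.sum(),(P[m][:,:2].mean(0)*1000).round(1))
for n in ['side0','s15']:
    c=dict(np.load(n+'.npz'));P=cloud(c)
    for nm,x,y,r in [('muffin',.367,.418,.075),('shaker',.598,.277,.04)]:
        m=(c['depth']>0)&(P[...,2]>.03)&(P[...,2]<.1)&(np.hypot(P[...,0]-x,P[...,1]-y)<r)
        print(n,nm,m.sum(),(P[m][:,:2].mean(0)*1000).round(1))
E
```

```text
top0 muffin 1343 [369.3 416. ]
top0 shaker 442 [593.5 274.5]
t4 shaker 450 [593.8 275.2]
t10 muffin 1341 [369.3 416.1]
t10 shaker 449 [593.8 275. ]
t15 muffin 1335 [369.3 416.1]
t15 shaker 64 [595.4 260.4]
side0 muffin 485 [371.2 402.1]
side0 shaker 368 [598.  266.4]
s15 muffin 472 [371.4 402.3]
s15 shaker 368 [597.9 265.9]
```

Both nests are built in the order asked, every mould mouth down, and the job was handed in at about 41 s of the 112 s allowed.

- **Round nest:** the small, then the middle, then the largest mould is on the round board. The top read 77.4 mm by the wrist camera (78 expected for a flat fit), and the nest is about 2 mm off the board centre.
- **Square nest:** the small mould is on the square board, covered by the large one. The top read about 63 mm (64 expected), and the nest is about 2 mm off centre and square to the board.
- **Muffin and salt shaker:** neither moved. Before and after, their depth positions agree to within about 0.5 mm. The purple look-alike was never touched.
- **Forces:** the wrist force was below 7 N in every reading. It was read only at the end of each call, so not in between.

Some checks disagreed:
- The top and wrist cameras differed by 2 to 3 mm throughout, so I worked mostly from the mean of the two and from what the wrist camera saw of each held mould.
- A rough before-and-after picture difference at the muffin was high (33 grey levels). The depth check, run after the hand-in, showed no shift, so I put it down to changed shadows.
- In the last top view the arm hid the round nest and most of the shaker. For those two I relied on the side view and the earlier top and wrist measurements.

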